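Set a tweezer electrode to its marked gap around a tissue sample and hold it

ROBOT

A 7-joint arm with a two-finger parallel gripper is mounted at the origin on a cart in front of the work surface, level with it; the furniture and walls round the work are solid. World frame = base frame: x ahead of the robot, y to its left, z up, the work surface at z = 0. Lengths are in m, angles in rad, forces in N, time in s.
With the tool pointing down it reaches from about 0.425 to 0.875 m from the base axis. Payload 9.9 kg.
Tool frame: the origin (TCP) lies on the centre line of the jaws, within the pads' length; the fingertips stand 25 mm ahead of it and the grasp point (between the pads) lies 6 mm ahead of it; z points along the fingers, y is the line along which they close (so a half turn about z gives the same grasp; the last joint's range is limited). The gripper opens to 85 mm and grips with 20 to 120 N. Pads are 22 mm wide; open, the fingers measure 114 mm over their backs; the gripper's body (76 mm by 85 mm) begins 54 mm behind the grasp point. The pads swing forward as they close: fully open they stand 13 mm farther back than shut.
Start: joints at [1.02, 0.576, 0.025, 1.437, -0.015, 1.129, -0.057], TCP at [0.304, -0.603, 0.227] pointing down, gripper open.
Joint ranges: [-2.76, 2.76], [-0.34, 2.15], [-1.52, 1.57], [0.19, 2.46], [-1.09, 4.23], [0.17, 1.99], [-2.82, 2.82]. Speed limits (rad/s): [2.22, 2.22, 3.01, 3.01, 3.14, 3.14, 3.14].

INTERFACE

Orientations are given as a rotation vector (axis times angle).
In Python, from bench import * gives the robot as it stands.
- The arm moves only by the shell command python3 -m crank 'ROWS'. ROWS is JSON, a list that holds one entry, the list of rows, each a list of 5 numbers: the shift along the tool's x, y, z in mm, then the turn about the tool's z in rad, then the finger opening in mm, from 0 to 85.4. A call has 1 to 20 rows; each row shifts and turns the commanded pose from where the row before left it, along the tool's axes as they then stand; what a row does not reach is not made up. A row lasts 1/10 s, in which the tool goes at most 50 mm and 8.59 degrees, less where a joint would pass 70% of its speed; a pose out of reach is approached as far as the arm can. A call with a gripper value outside its range is refused whole. The fingers move at their own pace and stop on an object; the grip force is fixed at half the most. Time passes only in rows, so rows that do not move let the fingers close. It gives the time, the measured TCP pose, the force, the opening and the grip force at its end, in the units of the state.
- state(): the state, without advancing time (a new reading comes with each control period).
- read_camera(name): name is "side" or "top" or "wrist"; returns a dict with "frame" (384x512x3 uint8, red, green, blue), "z_map" (384x512 float32, m along the optical axis (not along the pixel's ray), 0 where there is no reading), "intrinsics" (3x3 intrinsics, pixels), "rvec" (rotation vector, rad) and "tvec" (3), from world to camera coordinates, as OpenCV has them. Camera axes: x right, y down, z forward; pixel columns grow to the right and rows downward; lengths in m; the calibration is good to about 2 mm. A picture is of the moment at which its call begins.
- sign_off(): hands the job in; it is judged then, once.
The state is a dict: "time_s": time; "joint_pos": joint angles; "joint_vel": joint speeds; "effort": joint torques, N m; "position": TCP position; "eef_rot": TCP orientation; "contact_force": force on the tool from outside, world axes, zero at the start; "wrist_torque": the same for the moment, N m; "width": opening from 0.0 (shut) to 1.0 (fully open); "finger_force": force on a finger pad.
Only numpy, scipy, OpenCV 4.12 (cv2) and the standard library are available. Lean on these libraries where they do the work, as an engineer would, in place of code of your own. Each camera call takes 0.05 s, during which the arm holds its last target. There are 200 camera calls.

TASK

The dish with the tissue is loaded, so close up the tweezer-electrode stand: lower its raised head by the black knob until it rests fully on its stop. Then squeeze the two sprung blades at their ribbed grips until the pointer stands on the line of the black rider on the arc scale, and finish holding that gap steadily between the fingers, as for the pulse, without letting go. The two electrode discs must stay one on each side of the tissue without reaching it, the rider must keep its setting, and the forceps, marker and spare dish lying about are left alone.

Things in the scene. Friction and masses are not known exactly. Their poses are not given: they have to be found in the camera images.
- stand: Grey base plate 290 x 112 x 14 mm, fixed to the bench, with the instrument on it. Origin: on the bench under its middle line, 150 mm from the tip end; own -x = the tweezers' tip end (to the robot at yaw 0), +y left. In its frame (mm): dish centre (-100, 0), rim z = 29, its 7 mm tissue at (-104.5, 0); tilt pin along y through (110, 0, 64) between uprights up to z = 79, y = +-37; plate top z = 14.
- head (a joint): Tilt of the head (rad): 0 = lowered on its stop (tweezers level), grows as the tip end rises; starts at 0.3 to 0.5. Stiff hinge (0.32 N m friction) that stays where it is left; pushing the knob down takes 3 to 9 N.
- knob_top (a point): Centre of the top of the head's black round lift knob (25 mm across, 20 mm high, on a 9 mm stem 11 mm tall). 58 mm from the tilt pin towards the tips and 43 mm above it, square to the head; lowered, it is at (52, 0, 107) mm in the stand's frame. Press it down with closed fingertips, or hold it and follow the arc about the pin.
- grip_left (a point): Middle of the outer face of the ribbed grip (18 mm long, 12 mm high) on the left (+y) blade. Head lowered: the grips are at x = -40, z = 64 mm in the stand's frame, free below down to the plate (z = 14), outer faces 30 mm apart at rest. Pinch both from above, fingers closing along the stand's y, centred between the two.
- grip_right (a point): The same on the right (-y) blade.
- blade_left (a joint): How far the left blade is squeezed inwards (rad), 0 = relaxed, at most 0.1. Each stiff blade turns about its heel at (50, +-5, 64) mm of the stand's frame against a 5 N m/rad spring (1.5 to 4 N at the grip). Grip 90, disc 155 mm from the heel: disc gap = 34.6 mm - 155 mm x (blade_left + blade_right); width over the grips = 30 mm - 90 mm x the same sum.
- blade_right (a joint): The same for the right blade, growing inwards.
- pointer_tip (a point): Foot of the fine dark pointer cranked out from the left blade, 8 mm outside it, 128 mm from the heel, travelling over the arc scale: an aluminium strip 10 mm wide, 10 to 12 mm below the blades' middle, fixed under the right blade and reaching up to 35 mm out past the left one when squeezed; one line per 2 mm of gap.
- rider_line (a point): Middle of the white line across the black rider (18 x 7 x 4 mm), a low saddle on the arc scale; the line runs along the blades and the pointer passes just above it. Frame: x nearly along the right blade towards the heel, y along the scale, to the left.
- rider (a joint): Setting of the rider on the scale (rad): the sum blade_left + blade_right at which the pointer stands on the rider's line; 0.065 to 0.125 (disc gap about 24 to 15 mm). Stiff; not to be moved.
- disc_left (a point): Inner face of the left electrode disc (8 mm across, upright), on a thin stem 41 mm below the tip of the left blade; head lowered, it hangs in the dish.
- disc_right (a point): The same on the right blade.
- forceps: Loose steel forceps, 112 x 13 x 5 mm, lying on the bench at the right; a bystander. Origin: centre of the underside.
- spare_dish: Loose lidded clear petri dish, 63 mm across, 16 mm high, on the bench at the left; a bystander. Origin: centre of the underside.
- marker: Loose marker pen, 135 x 17 x 16 mm, lying by the microscope; a bystander. Origin: centre of the underside.

How it is judged:
On the way, in this order (a step that is already met when the one before it is completed fails the run):
1. the head is lowered onto its stop, the blades still open (value of joint head below 0.03 rad and value of joint each of blade_left, blade_right below 0.025 rad), for 0.2 s.
2. the fingers squeeze both blades until the pointer stands on the rider's line (y of pointer_tip in the frame of rider_line between -0.0015 and 0.0015 m and contact force between the fingers and blade_left above 0.4 N and contact force between the fingers and blade_right above 0.4 N), for 0.5 s.
At the end, for the whole second after the job is handed in: Head down on its stop (within 0.03 rad); the fingers still squeeze both blades (over 0.4 N each); the pointer stands within 1.5 mm of the rider's line along the scale and keeps still (blades under 0.05 rad/s); each disc on its own side, at least 4 mm from the stand's middle line (all of step 2 and value of joint head below 0.03 rad and velocity of joint blade_left between -0.05 and 0.05 rad/s and velocity of joint blade_right between -0.05 and 0.05 rad/s and y of disc_left in the frame of stand above 0.004 m and y of disc_right in the frame of stand below -0.004 m); the arm keeps its last pose, push and grip.
It fails at once if an electrode disc reaches the tissue (closer than 4 mm to the stand's middle line) (y of disc_left in the frame of stand below 0.004 m or y of disc_right in the frame of stand above -0.004 m).
It fails at once if the rider's setting is shifted (velocity of joint rider above 0.1 rad/s or velocity of joint rider below -0.1 rad/s).
It fails at once if the forceps, the spare dish or the marker is moved by more than 15 mm (distance of any of forceps, spare_dish, marker from where it was at the start of the episode above 0.015 m).
It also fails if it takes over 40 s, if anything falls off the work surface, if the arm or the gripper's body presses on something with over 40 N, if the wrist force passes 120 N, or if a joint passes its speed limit or range.

## Working session

There is one attempt and no reset: what is moved stays moved. The work goes in short steps, Python scripts to look and compute and a shell command to move; the robot and the scene stay as the last step left them, time stands still between calls to the robot, and variables do not carry over. Pictures are saved under pics/ and viewed, at most 10 in all, crops included, and the job is handed in when it is done.

```bash
ls; mkdir -p pics; python3 - <<'E'
from bench import *
import cv2,numpy as np
s=state();print(s)
for n in("top","side"):
    c=read_camera(n);cv2.imwrite(f"pics/{n}0.png",c["frame"][:,:,::-1]);np.savez(f"{n}0.npz",**c)
    R=cv2.Rodrigues(np.array(c["rvec"]))[0];print(n,c["intrinsics"],R,-R.T@c["tvec"])
E
```

```text
pics
{'time_s': 0.0, 'joint_pos': array([ 1.02020384,  0.57655418,  0.02485669,  1.43794126, -0.01500278,
        1.12895598, -0.05653412]), 'joint_vel': array([-0.00047624,  0.00172495, -0.00043086,  0.00133234, -0.0009817 ,
        0.00138954,  0.00068171]), 'effort': array([ 1.13134738e-03, -7.65746784e+01,  2.25055531e+00, -2.85961872e+01,
        1.52561202e-02,  1.29139982e-02, -1.57920226e-05]), 'position': array([ 0.30355642, -0.60237311,  0.22611636]), 'eef_rot': array([-3.05485637e+00, -7.26207180e-01,  7.48620502e-04]), 'contact_force': array([-0.15968383,  0.35635395, -0.16586663]), 'wrist_torque': array([-0.00396682,  0.01600697, -0.0181578 ]), 'finger_force': 0.0, 'width': 0.9979196726610312}
top [[370.60528558   0.         254.41185941]
 [  0.         370.60528558 185.51517216]
 [  0.           0.           1.        ]] [[ 0.00266775 -0.99999288  0.0026671 ]
 [-0.98692657 -0.00306268 -0.16114143]
 [ 0.16114846 -0.00220235 -0.98692772]] [0.36817275 0.03216593 1.30337221]
side [[473.93572327   0.         259.69288734]
 [  0.         473.93572327 191.96315149]
 [  0.           0.           1.        ]] [[-0.4219098  -0.90658033  0.01020909]
 [-0.67526555  0.30670541 -0.6707818 ]
 [ 0.60498641 -0.28990326 -0.74158448]] [-0.2891052   0.47515632  1.18248409]
```

View pics/top0.png

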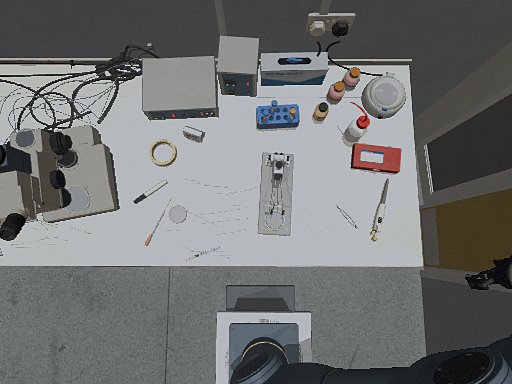

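View pics/side0.png

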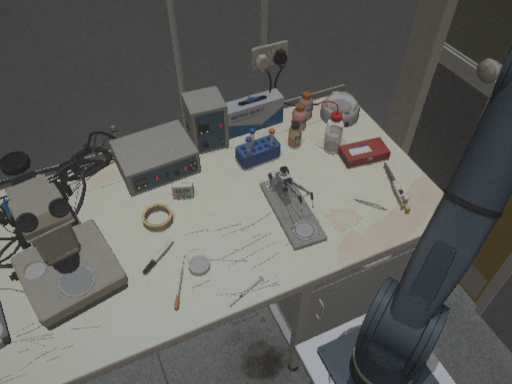

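The top view shows the stand at about px (260–294, 152–236), with the dish at its near end, so the yaw is close to 0. In the side view it is at (262–325, 168–245). Next I'll measure the plate outline and the knob.

```bash
cat > h.py <<'E'
import cv2,numpy as np
class Cam:
    def __init__(s,c):
        s.K=np.array(c["intrinsics"]);s.R=cv2.Rodrigues(np.array(c["rvec"]))[0];s.t=np.array(c["tvec"]).ravel()
        s.C=-s.R.T@s.t;s.f=c["frame"];s.z=c["z_map"]
    def ray(s,p):return s.R.T@np.linalg.inv(s.K)@np.array([p[0],p[1],1.])
    def plane(s,p,h):
        d=s.ray(p);return s.C+d*(h-s.C[2])/d[2]
    def pts(s):
        v,u=np.mgrid[:384,:512];d=np.stack([u,v,np.ones_like(u)],-1)@np.linalg.inv(s.K).T*s.z[...,None]
        return (d-s.t)@s.R
    def px(s,P):
        q=s.K@(s.R@np.asarray(P)+s.t);return q[:2]/q[2]
def tri(a,pa,b,pb):
    A=[];y=[]
    for c,p in((a,pa),(b,pb)):
        d=c.ray(p);d/=np.linalg.norm(d);M=np.eye(3)-np.outer(d,d);A.append(M);y.append(M@c.C)
    A=np.vstack(A);y=np.hstack(y);x=np.linalg.lstsq(A,y,rcond=None)[0];return x,np.linalg.norm(A@x-y)
def stand(o,yaw,p):
    c,s=np.cos(yaw),np.sin(yaw);return np.array([o[0]+c*p[0]-s*p[1],o[1]+s*p[0]+c*p[1],p[2]])
E
python3 - <<'E'
from h import *
t=Cam(np.load("top0.npz"));s=Cam(np.load("side0.npz"))
for n,c,b in(("top",t,(245,140,310,245)),("side",s,(250,150,340,255))):
    P=c.pts();g=cv2.cvtColor(c.f,cv2.COLOR_RGB2GRAY)
    x0,y0,x1,y1=b
    print(n,"plate med",np.median(g[y0:y1,x0:x1]),"table",g[y0+3,x0+3], "z table",P[y1-3,x0+3])
    m=np.zeros(g.shape,np.uint8);m[y0:y1,x0:x1]=(g[y0:y1,x0:x1]<(g[y0+3,x0+3]*0.88))*255
    m=cv2.morphologyEx(m,cv2.MORPH_CLOSE,np.ones((3,3)));cs=max(cv2.findContours(m,0,2)[0],key=cv2.contourArea)
    W=np.array([c.plane(p[0],.014)[:2] for p in cs],np.float32)*1000
    print(cv2.minAreaRect(cv2.convexHull(W)))
    hh=P[y0:y1,x0:x1,2];
    kk=np.argwhere(g[y0:y1,x0:x1]<60)+[y0,x0]
    print(len(kk), [ (int(k[1]),int(k[0]),*np.round(P[k[0],k[1]]*1000).astype(int)) for k in kk][::4])
    cv2.imwrite(f"pics/{n}c.png",cv2.resize(c.f[y0:y1,x0:x1,::-1],None,fx=5.6,fy=5.6,interpolation=2))
a=cv2.imread("pics/topc.png");b=cv2.imread("pics/sidec.png")
h=max(len(a),len(b));o=np.zeros((h,a.shape[1]+b.shape[1],3),np.uint8);o[:len(a),:a.shape[1]]=a;o[:len(b),a.shape[1]:]=b
print(o.shape);cv2.imwrite("pics/c1.png",o[:600,:])
E
```

```text
top plate med 184.0 table 183 z table [ 0.38198209  0.05108055 -0.00424532]
((554.1884155273438, -37.090087890625), (130.6151580810547, 293.7388610839844), 86.64453887939453)
119 [(275, 153, np.int64(684), np.int64(-41), np.int64(64)), (280, 154, np.int64(681), np.int64(-58), np.int64(62)), (270, 155, np.int64(675), np.int64(-24), np.int64(70)), (269, 157, np.int64(667), np.int64(-20), np.int64(77)), (287, 158, np.int64(664), np.int64(-81), np.int64(73)), (287, 160, np.int64(659), np.int64(-82), np.int64(65)), (278, 162, np.int64(638), np.int64(-47), np.int64(128)), (267, 163, np.int64(659), np.int64(-15), np.int64(19)), (279, 163, np.int64(634), np.int64(-50), np.int64(129)), (277, 164, np.int64(632), np.int64(-44), np.int64(125)), (281, 164, np.int64(631), np.int64(-57), np.int64(127)), (277, 165, np.int64(628), np.int64(-44), np.int64(128)), (281, 165, np.int64(628), np.int64(-56), np.int64(128)), (279, 166, np.int64(625), np.int64(-50), np.int64(126)), (278, 167, np.int64(621), np.int64(-47), np.int64(127)), (276, 174, np.int64(602), np.int64(-41), np.int64(107)), (280, 174, np.i
[... 5110 characters left out ...]
4(113)), (287, 181, np.int64(594), np.int64(-42), np.int64(108)), (284, 182, np.int64(600), np.int64(-35), np.int64(100)), (284, 183, np.int64(599), np.int64(-35), np.int64(97)), (285, 184, np.int64(593), np.int64(-35), np.int64(99)), (285, 188, np.int64(617), np.int64(-50), np.int64(50)), (285, 189, np.int64(608), np.int64(-45), np.int64(55)), (284, 190, np.int64(611), np.int64(-44), np.int64(48)), (285, 191, np.int64(605), np.int64(-44), np.int64(50)), (312, 195, np.int64(473), np.int64(-59), np.int64(158)), (299, 197, np.int64(480), np.int64(-19), np.int64(161)), (300, 198, np.int64(476), np.int64(-20), np.int64(160)), (301, 200, np.int64(474), np.int64(-23), np.int64(152))]
(588, 868, 3)
```

```bash
python3 -c "
import cv2;a=cv2.imread('pics/c1.png');print(a.shape);cv2.imwrite('pics/c2.png',cv2.resize(a,(min(800,a.shape[1]),min(600,a.shape[0]))))"
```

```text
(588, 868, 3)
```

View pics/c2.png

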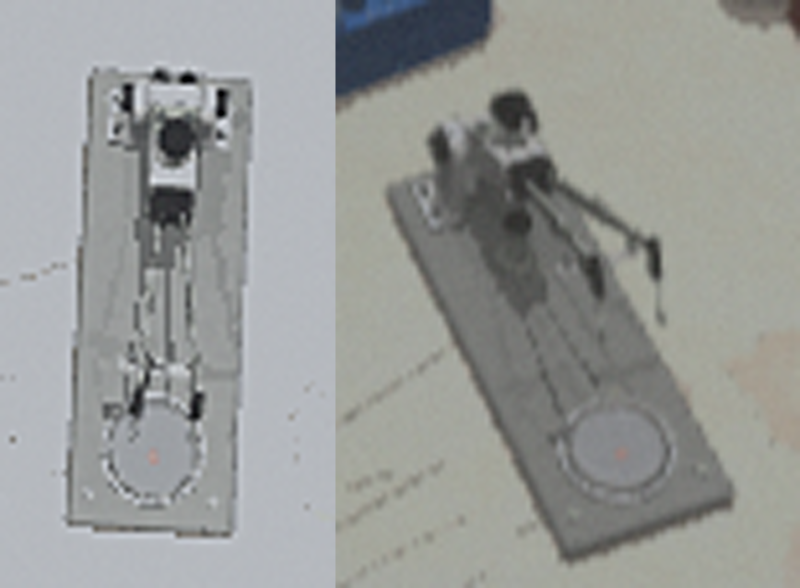

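The enlarged crops (top view at left, side at right) show:
- Plate corners at about (93,68), (251,77), (233,534) and (68,522), and tissue at (153,457).
- Black knob at (175,138), black carrier block at (170,205) and blades at (135–200, 400).
- The head is raised, and the rider is the dark block on the left side of the scale.

Next I'll compute the stand pose from the corners, tissue and knob.

```bash
python3 - <<'E'
from h import *
t=Cam(np.load("top0.npz"));s=Cam(np.load("side0.npz"))
f=lambda X,Y,x0,y0:((X+.5)/5.16-.5+x0,(Y+.5)/5.6-.5+y0)
cs=[(93,68,.014),(251,77,.014),(233,534,.0),(68,522,.0)]
W=np.array([t.plane(f(X,Y,245,140),h)[:2] for X,Y,h in cs]);print("top corners",W.round(4))
print("len",np.linalg.norm(W[0]-W[3]),np.linalg.norm(W[1]-W[2]),"wid",np.linalg.norm(W[0]-W[1]),np.linalg.norm(W[2]-W[3]))
L=[np.arctan2(*(W[a]-W[b])[::-1]) for a,b in((0,3),(1,2))];print("yaw",L,np.arctan2(-(W[1]-W[0])[0]*-1*-1,-(W[1]-W[0])[1]))
# side corners of plate: left-far(388,185) near-left(565,548 top edge ) near-right(732,490)
S=np.array([s.plane(f(X-336,Y,250,150),h)[:2] for X,Y,h in((388,187,.014),(567,545,.014),(733,490,.014))]);print("side",S.round(4))
r={}
for n,c,b in(("top",t,(262,200,290,235)),("side",s,(290,210,325,245))):
    x0,y0,x1,y1=b;F=c.f[y0:y1,x0:x1].astype(int);m=(F[...,0]-F[...,1:].max(2));w=np.clip(m-15,0,None);v,u=np.mgrid[y0:y1,x0:x1]
    r[n]=((u*w).sum()/w.sum(),(v*w).sum()/w.sum());print(n,r[n],w.sum(),c.plane(r[n],.017))
print("tissue tri",tri(t,r["top"],s,r["side"]))
for n,c,b in(("top",t,(273,157,285,170)),("side",s,(277,163,290,174))):
    x0,y0,x1,y1=b;g=cv2.cvtColor(c.f,7)[y0:y1,x0:x1];m=(g<65).astype(np.uint8);k,l,st,ce=cv2.connectedComponentsWithStats(m);i=1+st[1:,4].argmax();r[n]=ce[i]+[x0,y0];print(n,r[n],st[i])
print("knob",tri(t,r["top"],s,r["side"]))
E
```

```text
top corners [[ 7.013e-01  2.000e-04]
 [ 6.957e-01 -1.093e-01]
 [ 4.067e-01 -9.450e-02]
 [ 4.138e-01  1.710e-02]]
len 0.28801966375194793 0.2894724238094305 wid 0.1096665659245117 0.11178528483432115
yaw [np.float64(-0.058465526847990834), np.float64(-0.051139666115569575)] 0.0505848672052952
side [[ 0.7013  0.0011]
 [ 0.4186  0.0174]
 [ 0.4102 -0.0895]]
top (np.float64(274.1290322580645), np.float64(221.38709677419354)) 31 [ 0.45256732 -0.03931599  0.017     ]
side (np.float64(304.92857142857144), np.float64(230.64285714285714)) 14 [ 0.45765182 -0.03977541  0.017     ]
tissue tri (array([ 0.45282547, -0.03793716,  0.02347703]), np.float64(0.0017347199898466916))
top [278.64864865 164.32432432] [ 3  4  7  8 37]
side [284.         169.39393939] [ 4  4  8  6 33]
knob (array([ 0.63114581, -0.04943629,  0.12239285]), np.float64(0.00024855540438224017))
```

Corners, tissue and knob agree: stand yaw is about -0.054, origin about (0.559, -0.047), and head tilt about 0.4. Now I'll move above the stand with the fingers closing.

```bash
python3 -m crank '[[[35,-26,-3,0,0],[35,-26,-3,0,0],[35,-26,-3,0,0],[35,-26,-3,0,0],[35,-26,-3,0,0],[35,-26,-3,0,0],[35,-26,-3,0,0],[35,-26,-3,0,0],[35,-26,-3,0,0],[35,-26,-3,0,0],[36,-28,-3,0,0],[36,-28,0,0,0],[37,-28,0,0,0],[37,-28,0,0,0],[0,0,0,0.13,0],[0,0,0,0.13,0],[0,0,0,0.13,0],[0,0,0,0.13,0],[0,0,0,0,0],[0,0,0,0,0]]]'; python3 - <<'E'
from bench import *
from h import *
c=read_camera("wrist");np.savez("w0.npz",**c);cv2.imwrite("pics/w0.png",c["frame"][:,:,::-1])
s=state();print(s["position"],s["eef_rot"],Cam(c).C,Cam(c).R)
E
```

```text
time_s: 2.1
position: [0.5792, -0.0472, 0.2598]
eef_rot: [3.141, -0.077, -0.001]
contact_force: [-0.0, -0.2, 0.2]
width: 0.002
finger_force: 0.0
[ 0.57918901 -0.0473429   0.25985329] [ 3.14059043e+00 -7.78477025e-02 -5.57662943e-04] [ 0.65364181 -0.05081115  0.40673884] [[-4.89877076e-02 -9.98799261e-01  4.91103274e-04]
 [-9.55406274e-01  4.70027724e-02  2.91529744e-01]
 [-2.91202776e-01  1.38121707e-02 -9.56561638e-01]]
```

View pics/w0.png

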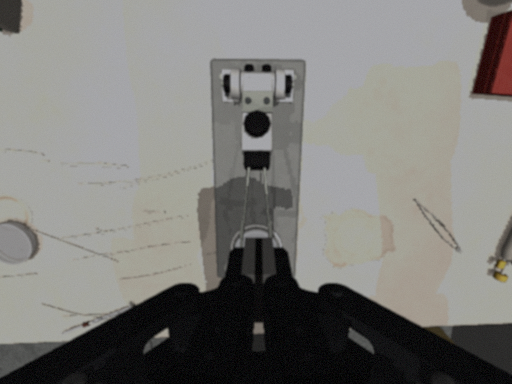

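In the wrist view, the plate's far corners are at (211,60) and (305,60), the knob at (257,124), the carrier block at (257,160) and the blades at x = 245–270. The fingertips are at (258,250).

```bash
python3 - <<'E'
from h import *
w=Cam(np.load("w0.npz"));t=Cam(np.load("top0.npz"));s=Cam(np.load("side0.npz"))
g=cv2.cvtColor(w.f,7)
# plate edges along rows, sub-pixel by gradient
L=[];Rr=[]
for v in range(66,180,4):
    r=cv2.GaussianBlur(g,(3,3),0)[v].astype(int);d=np.diff(r)
    L.append(w.plane((203+d[203:222].argmin()+.5,v),.014));Rr.append(w.plane((290+d[290:315].argmax()+.5,v),.014))
for n,E in(("L",L),("R",Rr)):
    E=np.array(E);k=np.polyfit(E[:,0],E[:,1],1);e=E[:,1]-np.polyval(k,E[:,0]);E=E[abs(e)<.004];k=np.polyfit(E[:,0],E[:,1],1);print(n,"yaw",k[0],"y at .559",np.polyval(k,.559),"n",len(E))
c=g[:,235:280].astype(int)
col=np.diff(cv2.GaussianBlur(g,(3,3),0)[50:70].astype(int),axis=0)
print("far edge",[w.plane((u,50+col[:,u].argmin()+.5),.014)[:2].round(4) for u in(216,225,250,290,300)])
x0,y0,x1,y1=240,107,275,140
m=(g[y0:y1,x0:x1]<45).astype(np.uint8);k,l,st,ce=cv2.connectedComponentsWithStats(m);i=1+st[1:,4].argmax();p=ce[i]+[x0,y0];print("knob px",p,st[i])
print("knob w+top",tri(w,p,t,(278.65,164.32)),"w+side",tri(w,p,s,(284.,169.39)))
P=w.pts();print("depth knob",P[int(p[1])-4:int(p[1])+5:2,int(p[0])].round(4))
# top-face points: dark & high
q=P[y0:y1,x0:x1][m>0];q=q[q[:,2]>.115];print(len(q),q.mean(0),np.linalg.lstsq(np.c_[q[:,0]-q[:,0].mean(),np.ones(len(q))],q[:,2],rcond=None)[0])
for X,h in(((52,0,107)),):pass
for th in(.3,.35,.4,.45,.5):
    c,sn=np.cos(th),np.sin(th);x=110-58*c+43*sn;z=64+43*c+58*sn;print(th,stand((.559,-.047),-.054,(x/1e3,0,z/1e3)).round(4))
E
```

```text
L yaw -0.05871636087885717 y at .559 0.011548233597624288 n 29
R yaw -0.059211599873510205 y at .559 -0.10011225788770592 n 17
far edge [array([ 0.7015, -0.0045]), array([ 0.701 , -0.0148]), array([ 0.6931, -0.0433]), array([ 0.6973, -0.0899]), array([ 0.6967, -0.1014])]
knob px [256.50406504 123.3800813 ] [  5   4  25  26 492]
knob w+top (array([ 0.63295406, -0.04906242,  0.11560835]), np.float64(0.001024340278671104)) w+side (array([ 0.63297177, -0.04939094,  0.12076464]), np.float64(0.0015822992368579607))
depth knob [[ 0.6377 -0.0482  0.1275]
 [ 0.6361 -0.0481  0.129 ]
 [ 0.6345 -0.0481  0.1304]
 [ 0.6328 -0.048   0.1294]
 [ 0.6311 -0.0479  0.13  ]]
492 [ 0.63403224 -0.04846785  0.12817745] [-0.37857486  0.12817745]Traceback (most recent call last):
  File "<stdin>", line 20, in <module>
ValueError: too many values to unpack (expected 2)
```

Refined values: yaw -0.0585, axis at y = -0.0443 where x = 0.559, knob top at about (0.634, -0.0485, 0.128) and tilt about 0.38. I'll approach the knob and then press it along its arc.

```bash
python3 -m crank '[[[27,-1,30,0.009,0],[27,0,30,0,0],[0,0,30,0,0],[0,0,5,0,0],[0,0,4,0,0],[-1,0,3,0,0],[-2,0,3,0,0],[-2,0,3,0,0],[-3,0,3,0,0]]]'
```

```text
time_s: 3.05
position: [0.6253, -0.049, 0.1496]
eef_rot: [-3.14, 0.097, -0.002]
contact_force: [0.0, 0.0, 0.4]
width: 0.001
finger_force: 0.0
```

```bash
python3 -m crank '[[[-2,0,2,0,0],[-2,0,2,0,0],[-2,0,2,0,0],[-1,0,2,0,0]]]'
```

```text
time_s: 3.45
position: [0.6181, -0.0485, 0.1409]
eef_rot: [-3.14, 0.098, 0.0]
contact_force: [-0.4, -0.4, 0.6]
width: -0.003
finger_force: 0.0
```

```bash
python3 - <<'E'
from bench import *
from h import *
s=read_camera("side");w=read_camera("wrist")
a=cv2.resize(s["frame"][130:260,230:350,::-1],None,fx=4,fy=4,interpolation=2);b=w["frame"][:,80:440,::-1]
o=np.zeros((520,480+320,3),np.uint8);o[:520,:480]=a;o[:341,480:]=cv2.resize(b,(320,341));cv2.imwrite("pics/k.png",o)
print(state()["contact_force"],state()["position"])
E
```

```text
[-0.25952403 -0.2903083   0.66071507] [ 0.6179919  -0.04857217  0.14068584]
```

View pics/k.png

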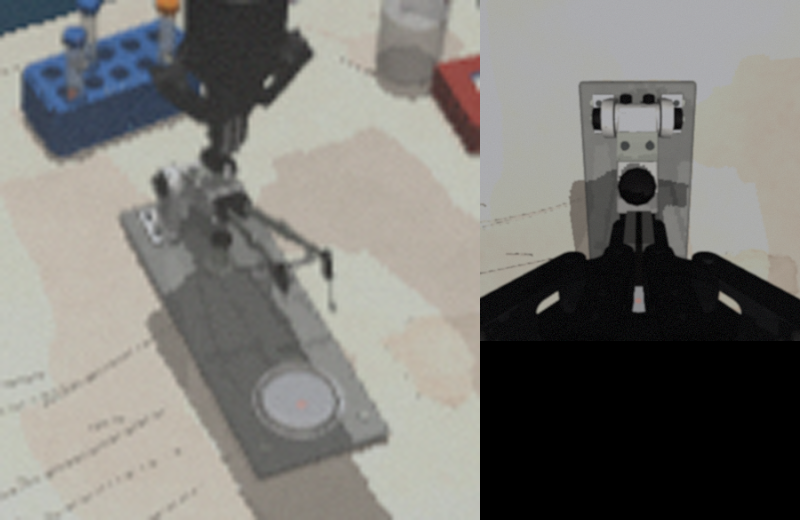

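The side view shows the fingertips right at the knob, at about (215,160). In the wrist view they sit on the tip side of the knob, whose centre is at (637,186). I'll measure the gap by depth.

```bash
python3 - <<'E'
from bench import *
from h import *
c=read_camera("wrist");w=Cam(c);P=w.pts();g=cv2.cvtColor(w.f,7)
for v in range(180,262,4):print(v,[(*(P[v,u]*1000).round().astype(int),int(g[v,u])) for u in(245,257,264)])
E
```

```text
180 [(np.int64(644), np.int64(-42), np.int64(93), 120), (np.int64(643), np.int64(-49), np.int64(93), 124), (np.int64(643), np.int64(-54), np.int64(93), 125)]
184 [(np.int64(641), np.int64(-41), np.int64(92), 154), (np.int64(640), np.int64(-49), np.int64(91), 117), (np.int64(640), np.int64(-54), np.int64(92), 168)]
188 [(np.int64(639), np.int64(-41), np.int64(93), 104), (np.int64(638), np.int64(-49), np.int64(93), 76), (np.int64(638), np.int64(-53), np.int64(92), 102)]
192 [(np.int64(644), np.int64(-43), np.int64(122), 55), (np.int64(644), np.int64(-49), np.int64(124), 16), (np.int64(644), np.int64(-53), np.int64(123), 9)]
196 [(np.int64(643), np.int64(-43), np.int64(124), 13), (np.int64(643), np.int64(-49), np.int64(125), 19), (np.int64(642), np.int64(-53), np.int64(124), 19)]
200 [(np.int64(641), np.int64(-43), np.int64(126), 21), (np.int64(641), np.int64(-49), np.int64(126), 17), (np.int64(640), np.int64(-53), np.int64(125), 14)]
204 [(np.int64(639), np.int64(-43), np.int64(127), 19), (np.int64(639), np.int64(-49), np.int64(127), 24), (np.int64(638), np.int64(-53), np.int64(126), 2
[... 1511 characters left out ...]
), np.int64(157), 0), (np.int64(629), np.int64(-52), np.int64(156), 51)]
248 [(np.int64(629), np.int64(-43), np.int64(160), 52), (np.int64(629), np.int64(-49), np.int64(160), 0), (np.int64(629), np.int64(-52), np.int64(161), 52)]
252 [(np.int64(630), np.int64(-43), np.int64(165), 51), (np.int64(630), np.int64(-49), np.int64(165), 7), (np.int64(630), np.int64(-52), np.int64(165), 52)]
256 [(np.int64(629), np.int64(-44), np.int64(168), 53), (np.int64(629), np.int64(-49), np.int64(168), 9), (np.int64(629), np.int64(-52), np.int64(169), 46)]
260 [(np.int64(629), np.int64(-44), np.int64(171), 52), (np.int64(630), np.int64(-49), np.int64(172), 8), (np.int64(629), np.int64(-52), np.int64(172), 49)]
```

```bash
python3 - <<'E'
from bench import *
from h import *
p=state()["position"]
for n in("side","top"):
    c=Cam(read_camera(n));P=c.pts();g=cv2.cvtColor(c.f,7)
    for z in(.116,.15,.17):print(n,z,c.px([p[0],p[1],z]).round(1))
    m=(abs(P[...,0]-p[0])<.03)&(abs(P[...,1]-p[1])<.02)&(P[...,2]>.12)&(P[...,2]<.2)
    for v,u in np.argwhere(m)[::6]:print((u,v,g[v,u]),(P[v,u]*1000).round().astype(int),end=" ")
    print()
E
```

```text
side 0.116 [285.5 173.6]
side 0.15 [286.  165.9]
side 0.17 [286.4 161.2]
(np.int64(288), np.int64(151), np.uint8(52)) [630 -58 199] (np.int64(293), np.int64(154), np.uint8(53)) [613 -67 198] (np.int64(290), np.int64(156), np.uint8(54)) [611 -56 196] (np.int64(288), np.int64(157), np.uint8(53)) [614 -51 191] (np.int64(283), np.int64(158), np.uint8(52)) [615 -34 192] (np.int64(289), np.int64(158), np.uint8(55)) [614 -54 185] (np.int64(285), np.int64(159), np.uint8(56)) [609 -38 192] (np.int64(291), np.int64(159), np.uint8(64)) [611 -60 182] (np.int64(288), np.int64(160), np.uint8(65)) [608 -48 185] (np.int64(284), np.int64(161), np.uint8(56)) [613 -37 180] (np.int64(290), np.int64(161), np.uint8(63)) [617 -60 168] (np.int64(286), np.int64(162), np.uint8(79)) [607 -41 179] (np.int64(282), np.int64(163), np.uint8(71)) [624 -37 161] (np.int64(288), np.int64(163), np.uint8(70)) [613 -52 166] (np.int64(285), np.int64(164), np.uint8(62)) [615 -43 163] (np.int64(283), np.int64(165), np.uint8(67)) [616 -36 161] (np.int64(289), np.int64(165), np.uint8(82)) [611 -55 158] (np.int64(286), np.int64(166), np.uint8(86)) [611 -44 158] (np.int64(282), np.int64(167), np.uint8(61)) [638 -46 128] (np.int64(288), np.int64(167), np.uint8(90)) [608 -50 154] (np.int64(284), np.int64(168), np.uint8(52)) [625 -46 135] (np.int64(282), np.int64(169), np.uint8(52)) [630 -42 128] (np.int64(282), np.int64(170), np.uint8(52)) [628 -41 126] (np.int64(283), np.int64(171), np.uint8(54)) [624 -43 124] 
top 0.116 [278.3 168.6]
top 0.15 [279.  166.4]
top 0.17 [279.5 165.1]
```

Both cameras put the fingertip end at z ≈ 0.150, while the TCP reads 0.141. So the closed tips are about 20 mm above the knob's rim, and there is no contact yet. I'll centre over the knob and go down watching the force.

```bash
python3 -m crank '[[[15,0,0,0,0],[0,0,5,0,0],[0,0,5,0,0],[0,0,3,0,0],[0,0,3,0,0],[0,0,2,0,0]]]'
```

```text
time_s: 4.3
position: [0.6301, -0.0493, 0.1243]
eef_rot: [-3.14, 0.098, 0.008]
contact_force: [-21.0, 2.6, 34.9]
width: 0.003
finger_force: 17.3
```

The force is being held up by friction, because my tool isn't following the arc towards -x. I'll move -x to relieve it.

```bash
python3 -m crank '[[[-3,0,0,0,0],[-3,0,1,0,0],[-3,0,1,0,0]]]'
```

```text
time_s: 4.6
position: [0.6244, -0.049, 0.1216]
eef_rot: [3.14, -0.098, 0.002]
contact_force: [1.7, 0.4, 1.9]
width: -0.001
finger_force: 1.0
```

```bash
python3 -m crank '[[[-3,0,3,0,0],[-3,0,3,0,0],[-3,0,3,0,0]]]'; python3 -m crank '[[[-2,0,3,0,0],[-2,0,2,0,0]]]'; python3 - <<'E'
from bench import *
from h import *
c=read_camera("wrist");w=Cam(c);P=w.pts();g=cv2.cvtColor(w.f,7);print(state()["contact_force"],state()["position"])
for v in range(160,270,5):print(v,(P[v,256]*1000).round().astype(int),int(g[v,256]))
E
```

```text
time_s: 4.9
position: [0.6145, -0.0483, 0.1118]
eef_rot: [-3.14, 0.098, 0.001]
contact_force: [-0.8, -0.8, 3.5]
width: -0.004
finger_force: 2.1
time_s: 5.1
position: [0.6102, -0.0481, 0.1066]
eef_rot: [3.14, -0.098, -0.003]
contact_force: [-2.5, -0.3, 5.7]
width: -0.001
finger_force: 2.6
[-2.74900572  0.19737576  4.67308907] [ 0.60998611 -0.0480952   0.10635063]
160 [653 -49  81] 170
165 [650 -49  81] 168
170 [647 -49  80] 161
175 [644 -49  82] 159
180 [641 -49  82] 160
185 [638 -49  80] 156
190 [635 -48  81] 156
195 [632 -48  80] 173
200 [629 -48  80] 171
205 [626 -48  80] 174
210 [622 -48  79] 116
215 [619 -47  79] 98
220 [626 -48 105] 9
225 [625 -48 109] 11
230 [623 -48 111] 3
235 [621 -48 111] 7
240 [621 -48 118] 18
245 [622 -48 124] 16
250 [621 -48 128] 14
255 [621 -48 133] 11
260 [621 -48 137] 13
265 [622 -48 142] 13
```

The knob top now reads about 0.111 and the head top about 0.080, level. It's nearly down, so I'll press on to the stop.

```bash
python3 -m crank '[[[-2,0,2,0,0],[-1,0,2,0,0],[0,0,1,0,0],[0,0,0,0,0]]]'; python3 - <<'E'
from bench import *
from h import *
c=read_camera("wrist");w=Cam(c);P=w.pts();print(state()["contact_force"],state()["position"])
print((P[150:210:10,256]*1000).round(1),(P[214:236:3,256]*1000).round(1))
E
```

```text
time_s: 5.55
position: [0.6072, -0.0479, 0.1024]
eef_rot: [-3.14, 0.098, 0.003]
contact_force: [-6.9, 1.2, 11.9]
width: 0.0
finger_force: 6.1
[-6.11489837  0.19382718 12.74230445] [ 0.60721904 -0.04790405  0.10239012]
[[655.2 -49.7  76.5]
 [649.9 -49.3  78.4]
 [644.5 -49.   79.3]
 [638.8 -48.6  79.4]
 [632.8 -48.2  78.4]
 [626.4 -47.8  77.2]] [[617.1 -47.2  75.2]
 [616.5 -47.2  78.4]
 [623.7 -47.8 101.5]
 [623.  -47.8 103.8]
 [622.5 -47.7 106.5]
 [620.6 -47.6 105.8]
 [619.2 -47.5 106.2]
 [617.7 -47.4 106.6]]
```

```bash
python3 -m crank '[[[-1,0,1,0,0],[0,0,1,0,0],[0,0,0,0,0]]]';python3 -m crank '[[[0,0,-10,0,0],[0,0,-20,0,0],[-50,0,-20,0,20],[-30,0,0,0,50],[0,0,0,0,50],[0,0,0,0,50]]]'; python3 - <<'E'
from bench import *
from h import *
w=read_camera("wrist");np.savez("w1.npz",**w);s=read_camera("side");np.savez("s1.npz",**s);np.savez("t1.npz",**read_camera("top"))
print(state()["position"])
a=cv2.resize(s["frame"][150:250,250:340,::-1],None,fx=4.4,fy=4.4,interpolation=2);b=w["frame"][:,76:436,::-1]
o=np.zeros((440,396+404,3),np.uint8);o[:,:396]=a;o[:431,396:]=cv2.resize(b,(404,431));cv2.imwrite("pics/k2.png",o)
E
```

```text
time_s: 5.9
position: [0.6072, -0.0479, 0.1021]
eef_rot: [-3.14, 0.098, -0.001]
contact_force: [-9.6, 0.8, 26.5]
width: -0.003
finger_force: 13.4
time_s: 6.5
position: [0.5312, -0.043, 0.1488]
eef_rot: [-3.14, 0.097, -0.001]
contact_force: [-0.1, -0.9, -0.1]
width: 0.586
finger_force: 0.0
[ 0.53204792 -0.04306912  0.14829813]
```

View pics/k2.png

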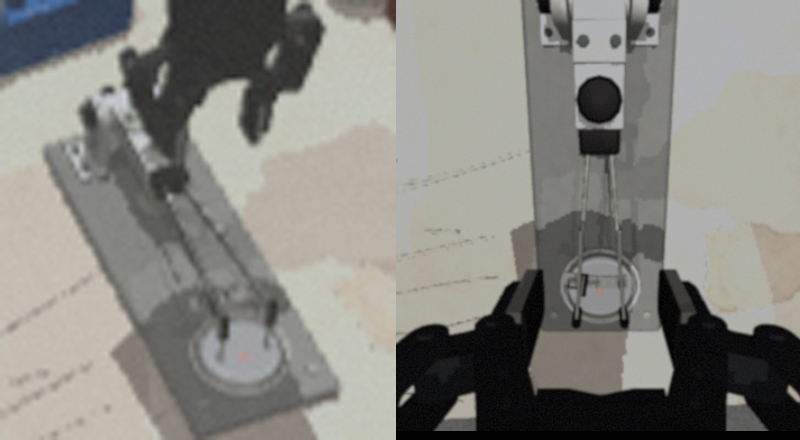

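In the side view (left) the head is down and level, and both discs hang in the dish at (222,330) and (270,315). The stop was firm: the position held still under 26 N. The wrist view (right) shows the knob at (599,100), the blades running to tips at (576,322) and (625,322), and the black rider at (584,284) on the scale. I'll enlarge this and measure.

```bash
python3 - <<'E'
from h import *
w=Cam(np.load("w1.npz"));P=w.pts();g=cv2.cvtColor(w.f,7)
cv2.imwrite("pics/k3.png",cv2.resize(w.f[170:300,205:305,::-1],None,fx=6,fy=4.6,interpolation=2)[:600])
o,y=(.5595,-.0443),-.0585
for n,p in(("gl",(-.04,.015,.064)),("gr",(-.04,-.015,.064)),("heelL",(.05,.005,.064)),("tissue",(-.1045,0,.017)),("knob",(.052,0,.107))):print(n,w.px(stand(o,y,p)).round(1))
# blades cross-sections: high points near z .064
c,s=np.cos(y),np.sin(y);Q=P-[o[0],o[1],0];X=Q[...,0]*c+Q[...,1]*s;Y=-Q[...,0]*s+Q[...,1]*c
for x in range(20,-110,-10):
    m=(abs(X*1000-x)<2.5)&(abs(Y)<.035)&(P[...,2]>.045)&(P[...,2]<.09)
    if m.any():print(x,m.sum(),np.c_[Y[m]*1000,P[m][:,2]*1000].round().astype(int)[np.argsort(Y[m])][::2].tolist())
m=(P[...,2]>.06)&(abs(P[...,0]-.53)<.03)&(abs(P[...,1]+.043)>.022)&(abs(P[...,1]+.043)<.07)
for sg in(1,-1):
    k=m&((P[...,1]+.043)*sg>0);q=P[k];print(sg,len(q),"minz",np.percentile(q[:,2],[0,1,3,10]),"x",np.percentile(q[:,0],[1,50,99]),"inner y",np.percentile(abs(q[:,1]+.043),[1,5,50]))
E
```

```text
gl [238.7 214.3]
gr [276.8 214.2]
heelL [250.1  94.2]
tissue [258.1 258.9]
knob [257.   89.1]
20 127 [[-13, 70], [-12, 72], [-11, 71], [-10, 73], [-10, 70], [-10, 72], [-9, 72], [-9, 73], [-8, 69], [-8, 70], [-8, 72], [-8, 69], [-8, 71], [-7, 73], [-7, 69], [-7, 70], [-7, 73], [-6, 72], [-5, 70], [-5, 73], [-5, 70], [-5, 73], [-4, 70], [-4, 73], [-3, 71], [-3, 72], [-3, 71], [-3, 72], [-2, 73], [-1, 72], [-1, 72], [0, 72], [0, 73], [0, 72], [1, 72], [1, 69], [2, 72], [2, 73], [2, 71], [3, 73], [4, 73], [4, 70], [5, 72], [5, 72], [5, 70], [6, 72], [7, 73], [7, 70], [7, 69], [7, 72], [7, 70], [7, 69], [8, 73], [8, 72], [8, 69], [8, 69], [9, 72], [9, 74], [10, 70], [10, 73], [11, 73], [12, 72], [12, 70], [12, 70]]
10 44 [[-9, 68], [-9, 69], [-9, 69], [-9, 70], [-8, 68], [-8, 69], [-8, 69], [-8, 69], [-8, 69], [-8, 69], [-8, 70], [-7, 66], [8, 69], [8, 69], [8, 67], [8, 69], [8, 69], [8, 69], [8, 68], [9, 70], [9, 69], [9, 69]]
0 40 [[-10, 68], [-10, 68], [-10, 70], [-10, 70], [-9, 69], [-9, 68], [-9, 69], [-8, 68], [-8, 70], [-8, 69], [-8, 62], [8, 69], [8, 69], [9, 68], [9, 69], [9, 69
[... 4185 characters left out ...]
, 61], [-15, 62], [-15, 65], [-15, 51], [-15, 69], [-15, 56], [15, 61], [16, 57], [16, 70], [16, 68], [16, 68], [16, 66], [16, 64], [16, 63], [16, 59], [16, 58], [17, 55], [17, 69], [17, 68], [17, 53], [17, 51], [17, 69], [17, 69], [17, 67], [18, 66], [18, 70], [18, 67], [18, 67], [19, 69], [19, 66], [20, 63], [20, 72], [20, 59], [20, 69], [20, 67], [20, 54], [20, 65], [20, 62], [21, 61], [21, 59], [21, 68], [21, 66]]
1 13456 minz [0.15574823 0.16295201 0.16961184 0.18657478] x [0.52343553 0.54469735 0.55037225] inner y [0.0223926  0.02408719 0.04656964]
-1 14017 minz [0.15560801 0.16291189 0.16987896 0.18749883] x [0.51859479 0.53956189 0.54744515] inner y [0.02249488 0.02430144 0.04627845]
```

View pics/k3.png

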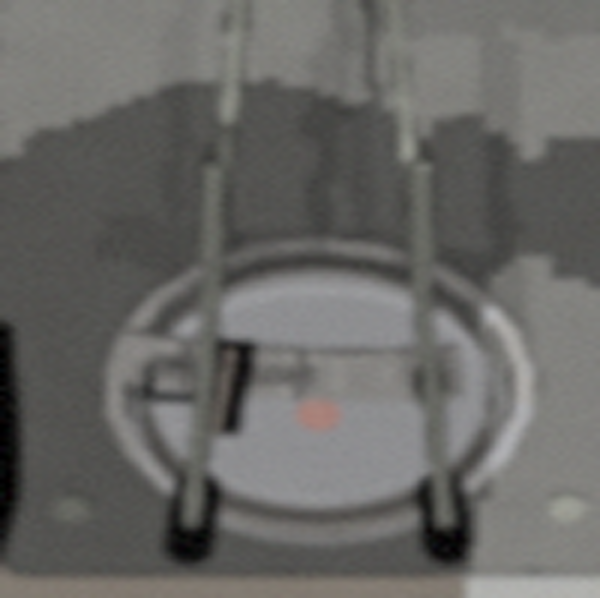

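The stand frame fits well: the grips are at ±15 mm at x = -40, and the blade tops are at z ≈ 0.070. In this crop the rider's white line is at about (233,385) and the pointer foot at about (140,390), 8 mm outside the left blade. That is a gap of roughly 11–12 mm, so a sum of about 0.09. At this opening the tips are about 7 mm above the TCP reading. I'll move in and descend around the grips.

```bash
python3 - <<'E'
from h import *
w=Cam(np.load("w1.npz"));o,y=(.5595,-.0443),-.0585
f=lambda X,Y:((X+.5)/6-.5+205,(Y+.5)/4.6-.5+170)
inv=lambda p:np.array([np.cos(y)*(p[0]-o[0])+np.sin(y)*(p[1]-o[1]),-np.sin(y)*(p[0]-o[0])+np.cos(y)*(p[1]-o[1])])*1000
for n,p,z in(("rider",(233,385),.056),("ptr corner",(140,392),.0565),("bladeL",(205,385),.067),("tissue",(319,414),.017)):print(n,inv(w.plane(f(*p),z)))
E
python3 -m crank '[[[-12.5,0,20,-0.003,50],[0,0,20,0,50],[0,0,20,0,50],[0,0,15,0,50],[0,0,15,0,50],[0,0,10,0,50],[0,0,9,0,50],[0,0,0,0,50],[0,0,0,0,50]]]'
```

```text
rider [-78.1731846   12.28997947]
ptr corner [-79.29427039  25.41127777]
bladeL [-72.46533265  15.46928027]
tissue [-105.33286732    0.30153325]
time_s: 7.55
position: [0.5188, -0.0424, 0.0397]
eef_rot: [-3.14, 0.093, -0.0]
contact_force: [0.1, -0.5, 0.1]
width: 0.586
finger_force: 0.0
```

```bash
python3 -m crank '[[[0,0,0,0,40],[0,0,0,0,34],[0,0,0,0,31],[0,0,0,0,29],[0,0,0,0,27],[0,0,0,0,26],[0,0,0,0,26],[0,0,0,0,26],[0,0,0,0,26]]]'
python3 - <<'E'
from bench import *
from h import *
w=read_camera("wrist");np.savez("w2.npz",**w);s=state();print(s["position"],s["width"]*85.4)
cv2.imwrite("pics/k4.png",cv2.resize(w["frame"][200:300,195:320,::-1],None,fx=6.4,fy=6,interpolation=2))
E
```

```text
time_s: 8.45
position: [0.5187, -0.0423, 0.0396]
eef_rot: [-3.14, 0.093, -0.0]
contact_force: [0.9, 0.5, 2.4]
width: 0.306
finger_force: 1.2
[ 0.51869457 -0.04231663  0.03960957] 26.285809943737764
```

View pics/k4.png

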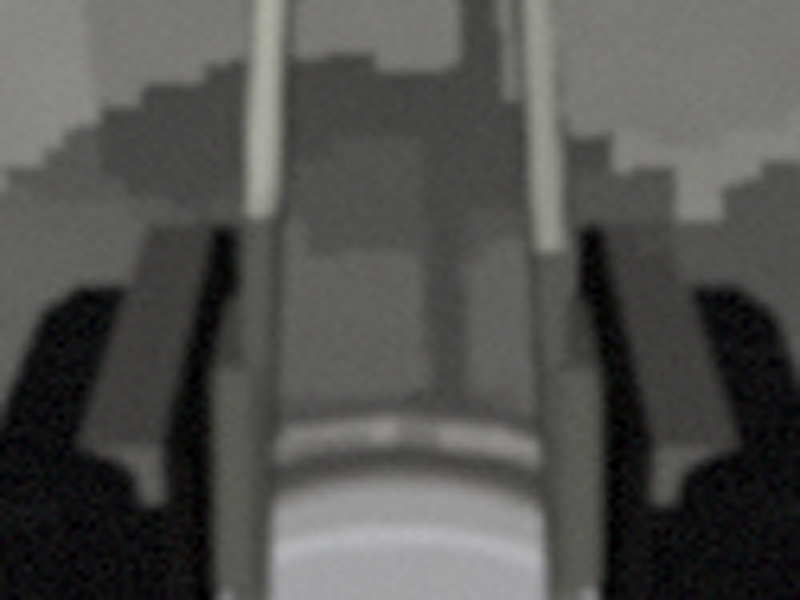

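Finger force is 1.2 N and the width is 26.3 mm, which matches the springs for both blades in contact (sum ≈ 0.041). The picture shows the grips between the fingers, with the scale outside this crop. I'll squeeze to about 23 mm and look at the rider.

```bash
python3 -m crank '[[[0,0,0,0,25],[0,0,0,0,24],[0,0,0,0,23],[0,0,0,0,23],[0,0,0,0,23],[0,0,0,0,23]]]'
python3 - <<'E'
from bench import *
from h import *
w=read_camera("wrist");np.savez("w3.npz",**w);s=state();print(s["position"],s["width"]*85.4,s["finger_force"])
c=Cam(w);o,y=(.5595,-.0443),-.0585;print([c.px(stand(o,y,p)).round() for p in((-.078,.0123,.056),(-.04,.015,.064),(-.04,-.015,.064))])
t=read_camera("top")["frame"][180:240,240:310];d=read_camera("side")["frame"][180:250,270:335]
a=cv2.resize(w["frame"][250:384,200:310,::-1],None,fx=4.4,fy=4.4,interpolation=2);b=cv2.resize(d[:,:,::-1],(300,323),interpolation=2);e=cv2.resize(t[:,:,::-1],(300,257),interpolation=2)
O=np.zeros((590,800,3),np.uint8);O[:a.shape[0],:a.shape[1]]=a[:590];O[:323,490:790]=b;O[325:582,490:790]=e;cv2.imwrite("pics/k5.png",O)
E
```

```text
time_s: 9.1
position: [0.5186, -0.0423, 0.0396]
eef_rot: [-3.14, 0.093, -0.0]
contact_force: [-0.5, 1.3, 3.2]
width: 0.271
finger_force: 2.1
[ 0.51856418 -0.04235881  0.03959465] 23.231609398597037 2.0547704212367535
[array([233., 332.]), array([223., 274.]), array([291., 274.])]
```

View pics/k5.png

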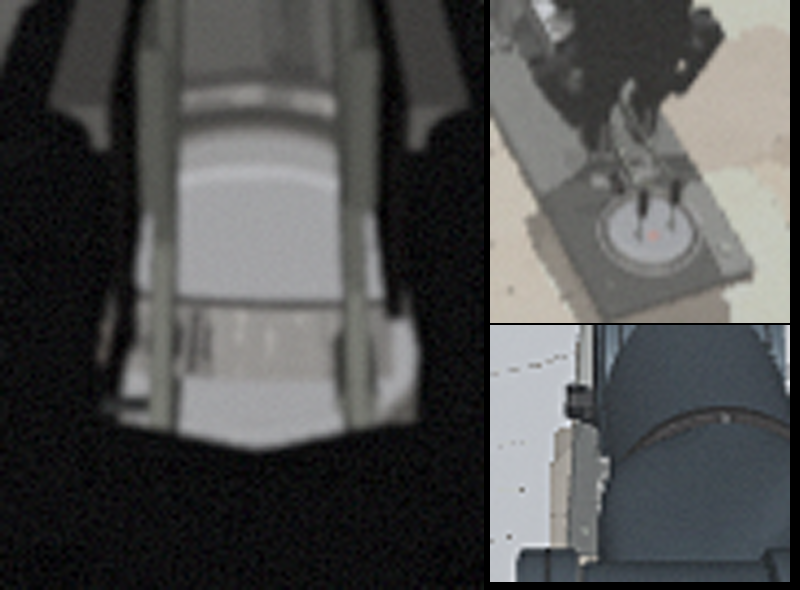

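At 23.2 mm the palm hides part of the scale. In the wrist crop, the strip is at rows 300–380, the left blade at x ≈ 165 and the rider/pointer area at x ≈ 105–135. From the relaxed picture, the pointer foot at y ≈ 23.9 and the line at y ≈ 12.3 give a sum of about 0.09 and a width of about 21.9. I'll check those profiles numerically, then squeeze to about 22.

```bash
python3 -m crank '[[[0,0,0,0,22.5],[0,0,0,0,22],[0,0,0,0,22],[0,0,0,0,22]]]'
python3 - <<'E'
from bench import *
from h import *
o,y=(.5595,-.0443),-.0585
inv=lambda p:np.array([np.cos(y)*(p[0]-o[0])+np.sin(y)*(p[1]-o[1]),-np.sin(y)*(p[0]-o[0])+np.cos(y)*(p[1]-o[1])])*1000
a=Cam(np.load("w1.npz"));g=a.f.astype(int).sum(2)//3
for v in range(242,266,2):print(v,"cols 225-251",g[v,225:252])
for u in(240,244,248):print(u,inv(a.plane((u,253),.057)).round(1))
F=[];np.random.seed(0)
for i in range(8):
    c=read_camera("wrist");F.append(c["frame"].astype(float))
f=np.mean(F,0);c["frame"]=f.astype(np.uint8);np.savez("w4.npz",**c);b=Cam(c);s=state();print(s["width"]*85.4,s["finger_force"],s["contact_force"])
G=f.mean(2)
for v in range(312,352,3):print(v,"cols 218-250",G[v,218:250].round().astype(int))
for u in(220,226,232,238,244):print(u,inv(b.plane((u,330),.057)).round(1),inv(b.plane((u,330),.064)).round(1))
im=cv2.resize(f[300:352,212:302],None,fx=8.8,fy=11,interpolation=2);im=np.clip(im*1.6,0,255).astype(np.uint8)[:,:,::-1];cv2.imwrite("pics/k6.png",im);print(im.shape)
E
```

```text
time_s: 9.65
position: [0.5186, -0.0423, 0.0396]
eef_rot: [-3.14, 0.093, -0.0]
contact_force: [-0.2, 0.8, 3.5]
width: 0.258
finger_force: 2.5
242 cols 225-251 [104 110 110 103  97  87  81  86 105 125 137 138 125 110  98  95 107 125
 138 137 141 141 141 141 144 142 142]
244 cols 225-251 [125 129 133 130 128 127 126 126 126 118 106 104 103  99 100  84  60  56
  64  65  70  78 102 119 128 129 128]
246 cols 225-251 [131 129 136 134 131 125 122 124 124 115 102  95 105 107  99  80  57  63
  74  51  19  40  77 108 118 114 116]
248 cols 225-251 [129 130 127 121 108  97  93  91  84  81  81  86  93 102  99  82  64  71
  80  50  24  42  89 118 125 128 127]
250 cols 225-251 [128 129 121 105  80  80  93  97  93  92  86  85  90 100 101  81  68  78
  75  42  17  42  79 105 104 104 104]
252 cols 225-251 [125 116 115 100  75  76 109 119 118 113 101 100  94  99  97  81  78  87
  64  32  29  57  88  99  99 105 104]
254 cols 225-251 [108  88  83  72  52  73 108 117 116 115 105 102  94 101  94  76  79  89
  56  25  47  86 116 123 126 126 133]
256 cols 225-251 [115  89  85  75  64  71  74  73  76  75  74 
[... 2218 characters left out ...]
13  12  20  36  48  54  58  58  56  55  57  57  56  64  87
 109 118 114 105  85  82 119 153 165 164 163 162 162 163]
345 cols 218-250 [ 12  12  13  12  14  14  25  46  69  85  94 102 109 120 134 141 134 115
 112 116 114 101  84  90 127 157 164 164 163 163 164 163]
348 cols 218-250 [ 11  13  12  17  11  12  14  13  11  10  10  12  11  11  17  21  20  24
  33  42  46  45  44  65  96 123 136 143 146 150 156 161]
351 cols 218-250 [16 13 15 12 14 13 12 16 13 15 12 12 13 12 14 13 11 12 11 16 12 15 13 11
 13 12 10 14 19 20 27 31]
220 [-75.9  18.6] [-70.   17.6]
226 [-75.9  15.6] [-70.   14.8]
232 [-75.9  12.7] [-70.  12.]
238 [-75.9   9.7] [-70.    9.1]
244 [-75.9   6.7] [-70.    6.3]
(572, 792, 3)
```

View pics/k6.png

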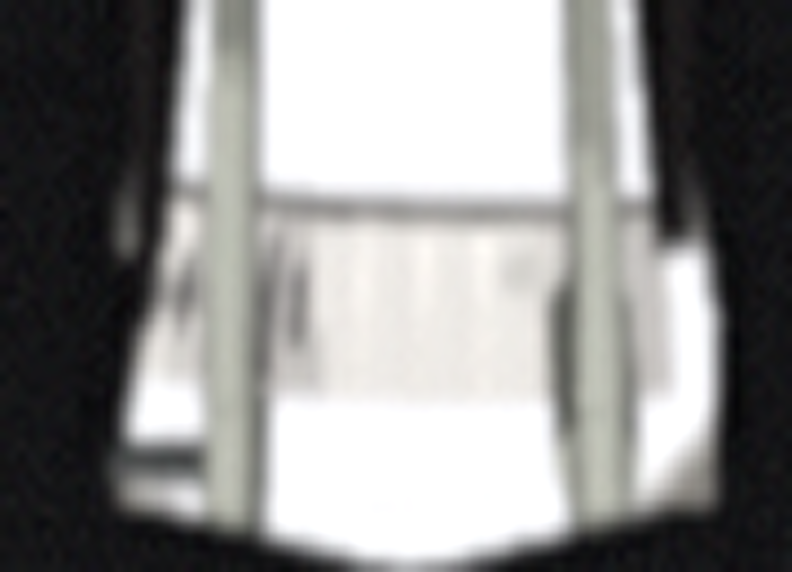

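The wrist view now shows the blades at x = 232 and 592, with the pointer arm at (160,460). The rider lies at the left edge, partly behind the finger, with its inner edge at about (150,290). The relaxed-state profile gives the line at column 242.2 and the foot at column 229.5, so I'll compute the needed sum more precisely.

```bash
python3 - <<'E'
from h import *
o,y=(.5595,-.0443),-.0585
inv=lambda p:np.array([np.cos(y)*(p[0]-o[0])+np.sin(y)*(p[1]-o[1]),-np.sin(y)*(p[0]-o[0])+np.cos(y)*(p[1]-o[1])])*1000
a=Cam(np.load("w1.npz"));b=Cam(np.load("w4.npz"))
for n,p,z in(("line mid",(242.2,253),.058),("line heel",(243,246),.058),("line tip",(240.7,260),.058),("foot bottom",(229.4,249),.0585),("arm end",(229.4,255.5),.064),("rider edge",(245.8,253),.058)):print(n,inv(a.plane(p,z)).round(2))
print("now edge",inv(b.plane((226.8,332),.058)).round(2),inv(b.plane((228.6,328),.058)).round(2),"arm",inv(b.plane((230,342.5),.064)).round(2))
def blades(c,rows,x0,x1,x2,x3):
    P=c.pts();Q=P-[o[0],o[1],0];X=1000*(Q[...,0]*np.cos(y)+Q[...,1]*np.sin(y));Y=1000*(-Q[...,0]*np.sin(y)+Q[...,1]*np.cos(y))
    for sg in(1,-1):
        for x in(-55,-65,-75):
            m=(abs(X-x)<4)&(Y*sg>4)&(Y*sg<20)&(P[...,2]>.0655)&(P[...,2]<.072);print(sg,x,m.sum(),Y[m].mean().round(2) if m.any() else None,end=" | ")
    print()
for c in(a,b):blades(c,0,0,0,0,0)
L=inv(a.plane((242.2,253),.058));F=inv(a.plane((229.4,249),.0585));F2=inv(a.plane((229.4,255.5),.064))
rot=lambda p,c,t:c+np.array([[np.cos(t),-np.sin(t)],[np.sin(t),np.cos(t)]])@(p-c)
hl,hr=np.array([50,5.]),np.array([50,-5.])
for S in(.07,.075,.08,.085,.09,.095,.1):
    r=[]
    for f in(F,F2,np.array([-76.9,23.9])):
        f2=rot(f,hl,S/2);l=rot(L,hr,-S/2);a0=np.arctan2(*(hr-l)[::-1])if 0 else -.12-S/2
        r.append(np.dot(f2-l,[-np.sin(a0),np.cos(a0)]))
    print(S,30-90*S,np.round(r,2))
E
```

```text
line mid [-76.85  13.2 ]
line heel [-70.39  12.41]
line tip [-83.4   14.59]
foot bottom [-72.86  23.79]
arm end [-75.99  23.4 ]
rider edge [-76.86  10.18]
now edge [-76.26  15.16] [-73.89  14.2 ] arm [-77.18  13.09]
1 -55 28 13.99 | 1 -65 29 14.89 | 1 -75 29 15.65 | -1 -55 28 -13.6 | -1 -65 27 -14.48 | -1 -75 29 -15.36 | 
1 -55 85 8.51 | 1 -65 75 8.8 | 1 -75 59 9.28 | -1 -55 78 -9.56 | -1 -65 86 -10.03 | -1 -75 51 -10.43 | 
0.07 23.7 [2.24 1.27 1.59]
0.075 23.25 [1.62 0.63 0.95]
0.08 22.8 [ 0.99 -0.01  0.3 ]
0.085 22.35 [ 0.37 -0.65 -0.34]
0.09 21.9 [-0.26 -1.29 -0.99]
0.095 21.45 [-0.88 -1.93 -1.63]
0.1 21.0 [-1.51 -2.57 -2.28]
```

The blade positions (left 0.051, right 0.039) confirm the current sum of 0.090, while the line-to-foot geometry asks for about 0.0825, a width of 22.6. I'll ease open slightly, hold, check and hand in.

```bash
python3 -m crank '[[[0,0,0,0,22.4],[0,0,0,0,22.7],[0,0,0,0,22.7],[0,0,0,0,22.7],[0,0,0,0,22.7],[0,0,0,0,22.7],[0,0,0,0,22.7],[0,0,0,0,22.7],[0,0,0,0,22.7],[0,0,0,0,22.7],[0,0,0,0,22.7],[0,0,0,0,22.7]]]'
python3 - <<'E'
from bench import *
from h import *
o,y=(.5595,-.0443),-.0585
c=Cam(read_camera("wrist"));s=state();print(s["width"]*85.4,s["finger_force"],s["time_s"])
P=c.pts();Q=P-[o[0],o[1],0];X=1000*(Q[...,0]*np.cos(y)+Q[...,1]*np.sin(y));Y=1000*(-Q[...,0]*np.sin(y)+Q[...,1]*np.cos(y))
for sg,y0 in((1,15.65),(-1,-15.36)):
    m=(abs(X+75)<4)&(Y*sg>4)&(Y*sg<20)&(P[...,2]>.0655)&(P[...,2]<.072);print(sg,Y[m].mean(),sg*(y0-Y[m].mean())/125)
k=(abs(X-52)<6)&(abs(Y)<6);print("knob z",np.median(P[k][:,2]) if k.any() else None)
E
```

```text
time_s: 11.25
position: [0.5186, -0.0424, 0.0396]
eef_rot: [3.14, -0.093, 0.0]
contact_force: [0.5, 0.7, 1.6]
width: 0.265
finger_force: 2.2
22.601898939189294 2.158222943544388 11.3
1 9.636177930901068 0.048110576552791454
-1 -10.851020854559861 0.036071833163521104
knob z 0.10667495189946369
```

```bash
python3 -c "
from bench import *
print(sign_off())"
```

```text
the job is handed in; nothing more can be done
None
```

I handed the job in at about 11 s with the head down on its stop and both blades held at a 22.6 mm grip width (about 2 N each); the pointer is on the rider's line by calculation only, because the fingers hid the rider in the last pictures, and `sign_off()` gave no verdict.

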